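Snap the posting case shut and gauge its thickness

ROBOT

A 6-joint arm with a two-finger parallel gripper is mounted at the origin on the work surface. World frame = base frame: x ahead of the robot, y to its left, z up, the work surface at z = 0. Lengths are in m, angles in rad, forces in N, time in s.
With the tool pointing down it reaches from about 0.225 to 0.875 m from the base axis. Payload 3.4 kg.
Tool frame: the origin (TCP) lies midway between the tips of the shut fingers; the grasp point (between the pads) lies 19 mm behind it (pinch_z is the distance from the TCP to the grasp point, in m); z points along the fingers, y is the line along which they close (so a half turn about z gives the same grasp; the last joint's range is limited). The gripper opens to 85 mm and grips with 20 to 120 N. Pads are 22 mm wide; open, the fingers measure 114 mm over their backs; the gripper's body (76 mm by 85 mm) begins 54 mm behind the grasp point. The pads swing forward as they close: fully open they stand 13 mm farther back than shut.
Start: joints at [1.003, 0.276, 1.505, -0, 1.361, -0.121], TCP at [0.248, 0.519, 0.231] pointing down, gripper open.
Joint ranges: [-2.89, 2.89], [-0.75, 2.08], [0.22, 2.7], [-1.18, 4.32], [0.11, 2.71], [-2.7, 2.7]. Speed limits (rad/s): [2.57, 2.57, 3.14, 3.14, 3.14, 3.14].

INTERFACE

Orientations are given as a unit quaternion [w, x, y, z].
In Python, from rig import get_state, get_image, sign_off, pinch_z gives the robot as it stands.
- The arm moves only by the tool send_rows, never from a script. Its argument "steps" is one flat list of numbers, 5 for each row, row after row: the gripper's target within -1 to 1 (fully open at 1, half-way at 0, shut at -1), then the shift along the tool's x, y, z in cm, then the turn about the tool's z in degrees. In form: [gripper, x, y, z, roll, gripper, x, y, z, roll, ...]. A call has 1 to 12 rows; each row shifts and turns the commanded pose from where the row before left it, along the tool's axes as they then stand; what a row does not reach is not made up. A row lasts 1/10 s, in which the tool goes at most 50 mm and 8.59 degrees, less where a joint would pass 70% of its speed; a pose out of reach is approached as far as the arm can. A call is refused whole if a number of a shift passes 5 or a number of a turn 8.59, either way. A call with a gripper value outside its range is refused whole. The fingers move at their own pace and stop on an object; "newtons" is the grip in N (left out, the last holds). Time passes only in rows, so rows that do not move let the fingers close. It gives the time, the measured TCP pose, the force, the opening and the grip force at its end, in the units of the state.
- get_state(): the state, without advancing time (a new reading comes with each control period).
- get_image(name): name is "side" or "top"; returns a dict with "color" (384x512x3 uint8, red, green, blue), "mtx" (3x3 intrinsics, pixels), "T" (4x4, takes a point from camera to world coordinates). Camera axes: x right, y down, z forward; pixel columns grow to the right and rows downward; lengths in m; the calibration is good to about 2 mm. A picture is of the moment at which its call begins. There is no depth.
- sign_off(): hands the job in; it is judged then, once.
The state is a dict: "clock": time; "qpos": joint angles; "qd": joint speeds; "effort": joint torques, N m; "position": TCP position; "ee_rot": TCP orientation; "contact_force": force on the tool from outside, world axes, zero at the start; "moment": the same for the moment, N m; "width": finger opening in m; "gripper_force": force on a finger pad.
Only numpy, scipy, OpenCV 4.12 (cv2) and the standard library are available. Lean on these libraries where they do the work, as an engineer would, in place of code of your own. Each camera call takes 0.05 s, during which the arm holds its last target. There are 200 camera calls.

TASK

The small grey case with the watch in it is ready to post: press its open lid down until it snaps shut and stays shut by itself. Then set the height gauge down gently across the middle of the case, with a leg on the table on either side and its sprung foot resting on the closed lid so that it reads the case's thickness, and leave it standing there. Do not disturb the mug, the phone or the taller closed case.

Things in the scene. Friction and masses are not known exactly. Their poses are not given: they have to be found in the camera images.
- case: the loose hinged plastic case, 100 mm (x) by 70 mm (y), 30 mm high when shut; about 0.5 kg. Origin: centre of its underside on the table. The hinge runs along its y at the +x end, the catch is at the middle of the -x end, z up. The box below the lid is 26 mm high. With the catch tongue it reaches 58 mm out at the -x end
- case_hinge (a point): point on the case's hinge axis, at case x = 50 mm, y = 0, z = 26 mm (level with the underside of the shut lid). Its axes are the case's; the lid turns about its y
- case_lid (a joint): lid angle in rad: 0 shut, grows as the -x edge swings up (it stands at 0.35 to 0.65 at the start). A weak spring (under 1 N at the edge) lifts it. At about 0.07 a sprung bead meets the catch; pressing on through it with about 7 N near the edge snaps it to 0, where the catch holds it. If not pressed through, it rises again
- lid_mid (a point): middle of the lid's upper face (lid 4 mm thick, 104 mm from the hinge to its -x edge and 70 mm wide), 50 mm from the hinge axis. Lies 30 mm above the table when the lid is shut; turns with the lid, z normal to it
- lid_edge (a point): point on the lid's upper face near its free edge, above the case's catch, 92 mm from the hinge axis, where to press it; turns with the lid
- gauge: the loose aluminium bridge gauge, 114 mm long (y), 40 mm deep at its feet (x), 107 mm high, about 0.37 kg. Origin: midway between the legs, in the plane of their soles (z = 0 when it stands on the table), z up. Legs 10 mm thick, their inner faces 94 mm apart (y = -47 and +47 mm). Beam along y, 20 mm wide in x, from 50 to 62 mm up; a scale plate and pointer rod stand on the beam at y = 40 to 52 mm
- gauge_grip (a point): in the middle of the gauge's black square grip: 24 by 24 mm, from 62 to 100 mm above the soles, above the middle of the beam. This point is 84 mm above the gauge's origin, axes as the gauge's. Best pinched across x, where fingers can pass beside the narrower beam
- gauge_foot (a joint): how far (m) the gauge's sprung foot is pushed up above the plane of the soles = the height it reads: 0 when hanging free or on the bare table, 0.030 on the shut case; at most 0.040. A spring of 0.5 to 1.3 N pushes it down
- foot_tip (a point): centre of the underside of the gauge's 20 mm round foot, at the gauge's x = 0, y = 0
- mug: white mug with a handle, 84 mm across, 85 mm high, origin at the centre of its underside; leave alone
- phone: black phone lying flat, 148 by 72 by 8 mm, origin at the centre of its underside; leave alone
- spare_case: another case like the first but 51 mm high and shut already, origin at the centre of its underside; leave alone
Things that resemble listed ones, but are neither listed nor needed, are in the scene too. Leave any green or purple look-alike of the case alone.

How it is judged:
On the way, in this order (a step that is already met when the one before it is completed fails the run):
1. the lid is snapped shut and stays shut with nothing pressing on it (value of joint case_lid below 0.02 rad and contact force between each of the fingers, gauge and case below 0.1 N), for 0.2 s.
2. the gauge stands over the middle of the case and its foot reads the case's thickness (value of joint gauge_foot between 0.0285 and 0.0315 m and height (world z) of gauge below 0.003 m and horizontal distance between foot_tip and lid_mid below 0.018 m), for 0.2 s.
At the end, for the whole second after the job is handed in: the lid is held shut by its catch (below 0.02 rad); the gauge stands upright on the table across the case, at rest and released, its foot resting on the lid within 18 mm of the lid's middle and reading 28.5 to 31.5 mm; the case lies flat on the table (all of step 2 and value of joint case_lid below 0.02 rad and contact force between gauge_foot and case_lid above 0.2 N and angle between each of gauge, case's own z axis and vertical below 0.04 rad and linear speed of gauge below 0.02 m/s and height (world z) of case below 0.003 m); the robot touches nothing.
It fails at once if the mug, the phone or the taller case is shifted by more than 20 mm (distance of any of mug, phone, spare_case from where it was at the start of the episode above 0.02 m).
It fails at once if the gauge is dropped or knocked (moves faster than 0.3 m/s while not held) (contact force between the fingers and gauge below 0.05 N and linear speed of gauge above 0.3 m/s).
It fails at once if the gauge strikes or is forced onto the case (more than 20 N) (contact force between gauge and case above 20 N).
It also fails if it takes over 61 s, if anything falls off the work surface, if the arm or the gripper's body presses on something with over 40 N, if the wrist force passes 120 N, or if a joint passes its speed limit or range.

## Working session

There is one attempt and no reset: what is moved stays moved. The work goes in short steps, Python scripts to look and compute and a tool call to move; the robot and the scene stay as the last step left them, time stands still between calls to the robot, and variables do not carry over. Pictures are saved under pics/ and viewed, at most 10 in all, crops included, and the job is handed in when it is done.

Besides the shell and the picture viewer there is one more tool, called after ">>>" by a JSON object that holds its "op" and its "data". send_rows: Moves the arm, as the interface text tells. Its arguments: {"type":"object","properties":{"steps":{"type":"array"},"newtons":{"type":"number"}},"required":["steps"]}

```bash
mkdir -p pics
cat > h.py <<'E'
import numpy as np, cv2
from rig import get_state, get_image, pinch_z
def grab(n,tag):
    d=get_image(n); cv2.imwrite(f'pics/{tag}.png',cv2.resize(d['color'][:,:,::-1],(768,576),interpolation=cv2.INTER_CUBIC)); np.savez(f'pics/{tag}.npz',**d); return d
def ray(d,u,v):
    T=d['T']; r=T[:3,:3]@np.linalg.solve(d['mtx'],[u,v,1.]); return T[:3,3],r
def onz(d,u,v,z):
    o,r=ray(d,u,v); return o+r*(z-o[2])/r[2]
def proj(d,p):
    c=np.linalg.inv(d['T'])@np.r_[p,1]; q=d['mtx']@c[:3]; return q[:2]/q[2]
def tri(d1,p1,d2,p2):
    A=[];b=[]
    for d,p in((d1,p1),(d2,p2)):
        o,r=ray(d,*p); r=r/np.linalg.norm(r); M=np.eye(3)-np.outer(r,r); A.append(M); b.append(M@o)
    return np.linalg.solve(sum(A),sum(b))
E
python3 - <<'E'
from h import *
for n in('top','side'):
    d=grab(n,n+'0'); print(n,d['T'].round(3).tolist(),d['mtx'].round(1).tolist())
s=get_state(); print(s, pinch_z)
E
```

```text
top [[0.002, -0.997, 0.073, 0.537], [-1.0, -0.003, -0.026, -0.045], [0.026, -0.073, -0.997, 1.038], [0.0, 0.0, 0.0, 1.0]] [[377.3, 0.0, 257.4], [0.0, 377.3, 193.9], [0.0, 0.0, 1.0]]
side [[-0.99, -0.107, 0.087, 0.515], [-0.138, 0.766, -0.627, 0.567], [0.001, -0.633, -0.774, 0.813], [0.0, 0.0, 0.0, 1.0]] [[387.2, 0.0, 258.2], [0.0, 387.2, 184.8], [0.0, 0.0, 1.0]]
{'clock': 0.1, 'qpos': array([ 1.00299592e+00,  2.76509928e-01,  1.50598600e+00,  5.52010517e-06,
        1.36071189e+00, -1.20986145e-01]), 'qd': array([ 0.0010619 , -0.00129068, -0.00281327, -0.00026402,  0.00036386,
        0.00077824]), 'effort': array([ 2.46463729e-03, -4.17697370e+01, -2.46407425e+01, -2.06524514e-04,
        5.76127495e-03,  8.38425564e-06]), 'position': array([0.24819797, 0.51815751, 0.23054684]), 'ee_rot': array([-2.75201718e-04,  2.21553853e-01,  9.75147803e-01, -7.59252459e-04]), 'contact_force': array([ 0.14225139,  0.87205493, -0.60001232]), 'moment': array([ 0.06928793,  0.01421976, -0.02757855]), 'gripper_force': 0.0, 'width': 0.08551489402818103} 0.0187
```

View pics/top0.png

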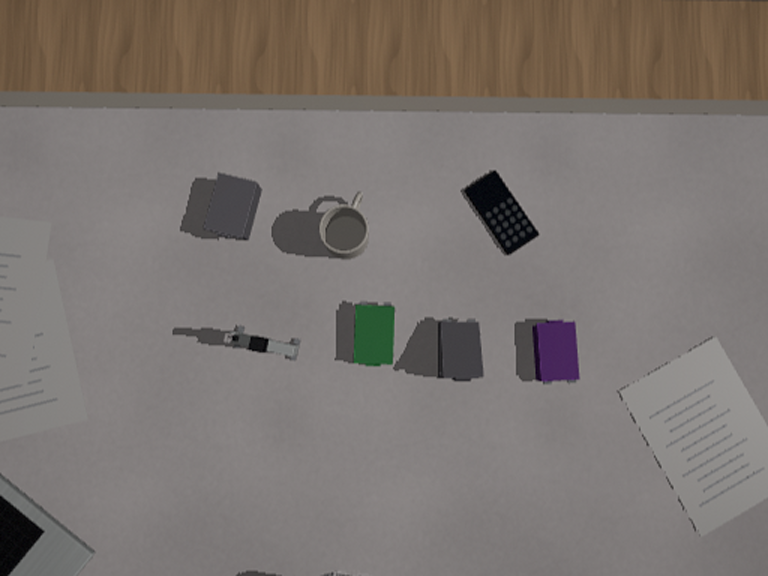

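View pics/side0.png

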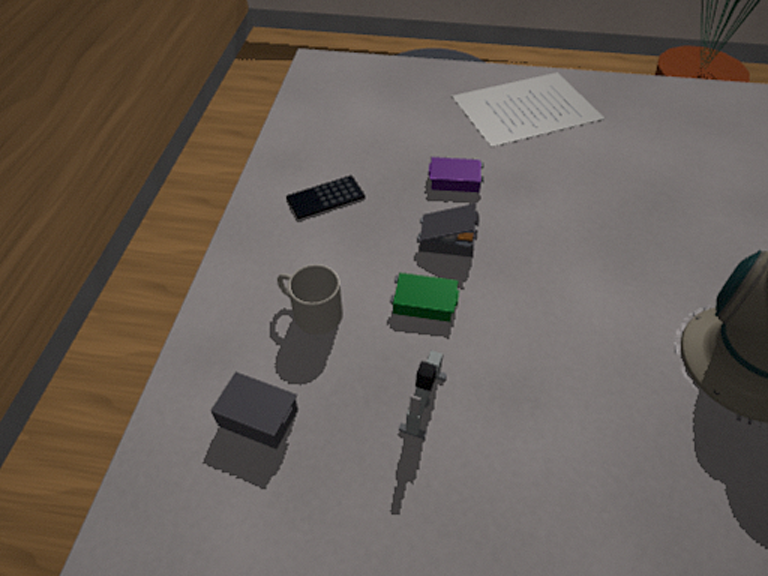

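The top view shows the grey case at about (460,350) between the green (375,334) and purple (556,350) cases, and the gauge at about (262,343) with its black grip. The side view shows the lid open towards the robot, with the hinge at far +x. Next I'll crop and measure.

Run:
```python
from h import *
t=dict(np.load('pics/top0.npz')); s=dict(np.load('pics/side0.npz'))
a=t['color'][190:270,110:210]; b=t['color'][190:270,215:400]
c=s['color'][125:175,265:335]; e=s['color'][220:320,250:310]
def up(i,w,h): return cv2.resize(i,(w,h),interpolation=cv2.INTER_NEAREST)
A=np.hstack([up(a,400,320),up(t['color'][200:260,280:360],400,300+20)]) 
B=np.hstack([up(c,392,280),up(e,168,280),np.zeros((280,240,3),np.uint8)])
cv2.imwrite('pics/crop.png',np.vstack([A,B])[:,:,::-1])
for (u,v) in [(307,235),(300,245),(292,235),(280,235),(310,220),(172,229),(190,232),(160,226),(150,225),(250,270)]: print(u,v,t['color'][v,u])
```

```text
307 235 [65 63 66]
300 245 [66 64 67]
292 235 [27 27 29]
280 235 [77 74 74]
310 220 [67 65 68]
172 229 [21 19 24]
190 232 [124 126 126]
160 226 [75 76 75]
150 225 [139 135 134]
250 270 [137 133 132]
```

View pics/crop.png

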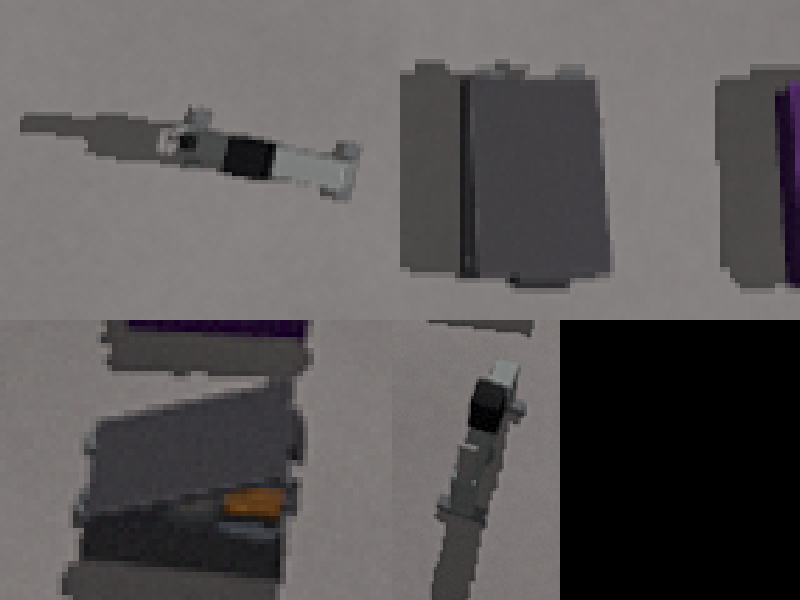

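Close view: the lid corners, the gauge grip (crop 250,158) and the feet at the gauge's right end are clear. I'll triangulate the lid corners and locate the gauge.

Run:
```python
from h import *
np.set_printoptions(precision=4,suppress=True)
t=dict(np.load('pics/top0.npz')); s=dict(np.load('pics/side0.npz'))
P={}
for n,a,b in [('h+',(294,214.6),(280.2,159.3)),('h-',(319.4,214.6),(282,143.2)),('f+',(295,251.5),(316.8,153.6)),('f-',(322,251.2),(315.9,136.6))]:
    p=tri(t,a,s,b); P[n]=p; print(n,p,proj(t,p)-a,proj(s,p)-b)
hm=(P['h+']+P['h-'])/2; fm=(P['f+']+P['f-'])/2
print('hinge mid',hm,'free mid',fm,'len',np.linalg.norm(hm-fm),'w',np.linalg.norm(P['h+']-P['h-']),np.linalg.norm(P['f+']-P['f-']))
m=(cv2.cvtColor(t['color'],cv2.COLOR_RGB2GRAY)<40).astype(np.uint8); 
R=(slice(215,245),slice(155,200))
g=np.zeros_like(m); g[R]=m[R]
for c in cv2.findContours(g,cv2.RETR_EXTERNAL,cv2.CHAIN_APPROX_NONE)[0]: print('grip',len(c),cv2.minAreaRect(c),cv2.boundingRect(c)); 
c=max(cv2.findContours(g,cv2.RETR_EXTERNAL,cv2.CHAIN_APPROX_NONE)[0],key=len); (u,v),_,_=cv2.minAreaRect(c)
# light/any gauge pixels: brightness of beam, principal line
print('grip at z=.1',onz(t,u,v,.1))
# beam right part top face z=.062 : edges in crop coords (275..355)
for q in[(275,148),(275,180),(350,162),(320,184)]: print('beam',onz(t,110+q[0]/4,190+q[1]/4,.062))
print('feet right',onz(t,110+347/4,190+146/4,.008),onz(t,110+340/4,190+192/4,.008), 'left foot+x',onz(t,110+198/4,190+112/4,.008))
for nme,d,rng in[('green',t,((60,255,60),)),]:
    hsv=cv2.cvtColor(t['color'],cv2.COLOR_RGB2HSV)
    for nm,lo,hi in(('green',(45,120,30),(85,255,255)),('purple',(130,120,20),(165,255,255))):
        k=cv2.inRange(hsv,lo,hi); c=max(cv2.findContours(k,cv2.RETR_EXTERNAL,cv2.CHAIN_APPROX_NONE)[0],key=len)
        print(nm,[onz(t,*q,.03) for q in cv2.boxPoints(cv2.minAreaRect(c))])
```

```text
h+ [ 0.5556 -0.1698  0.0263] [0.0037 0.0837] [-0.0807 -0.0066]
h- [ 0.5565 -0.2393  0.0206] [-0.0088 -0.1776] [0.1653 0.0128]
f+ [ 0.4597 -0.167   0.0658] [0.0073 0.3883] [-0.372  -0.0158]
f- [ 0.4624 -0.2373  0.0612] [-0.0189 -0.5147] [0.4744 0.0145]
hinge mid [ 0.556  -0.2045  0.0234] free mid [ 0.461  -0.2021  0.0635] len 0.10314299699482934 w 0.06980462411906191 0.07056486427214917
grip 36 ((171.6923065185547, 229.03846740722656), (11.57085132598877, 9.217458724975586), 11.309932708740234) (166, 224, 13, 11)
grip 10 ((156.5, 225.0), (2.0, 3.0), 90.0) (155, 224, 4, 3)
grip at z=.1 [0.5183 0.1414 0.1   ]
beam [0.5228 0.131  0.062 ]
beam [0.5024 0.1307 0.062 ]
beam [0.5139 0.0831 0.062 ]
beam [0.4998 0.102  0.062 ]
feet right [0.5234 0.0923 0.008 ] [0.4924 0.0966 0.008 ] left foot+x [0.5462 0.193  0.008 ]
green [array([ 0.4816, -0.0128,  0.03  ]), array([ 0.586 , -0.0162,  0.03  ]), array([ 0.5836, -0.0848,  0.03  ]), array([ 0.4791, -0.0808,  0.03  ])]
purple [array([ 0.5558, -0.3325,  0.03  ]), array([ 0.561, -0.409,  0.03 ]), array([ 0.4565, -0.4137,  0.03  ]), array([ 0.4516, -0.3377,  0.03  ])]
```

>>> {"op": "send_rows", "data": {"steps": [-1, -2.66, -2.93, 0, 0, -1, -2.66, -2.93, 0, 0, -1, -2.66, -2.93, 0, 0, -1, -2.66, -2.93, 0, 0, -1, -2.66, -2.93, 0, 0, -1, -2.66, -2.93, 0, 0, -1, -2.66, -2.93, 0, 0, -1, -2.66, -2.93, 0, 0, -1, -2.66, -2.93, 0, 0, -1, -2.66, -2.93, 0, 0, -1, -2.66, -2.93, 0, 0, -1, -2.66, -2.93, 0, 0]}}

```text
clock: 1.3
position: [0.3843, 0.062, 0.2312]
ee_rot: [-0.0, 0.222, 0.975, 0.0]
contact_force: [0.7, -0.2, -0.2]
width: -0.0
gripper_force: 0.0
```

>>> {"op": "send_rows", "data": {"steps": [-1, -2.66, -2.93, 1.7, 0, -1, -2.66, -2.93, 1.7, 0, -1, -2.66, -2.93, 1.7, 0, -1, -2.66, -2.93, 1.7, 0, -1, -2.66, -2.93, 1.7, 0, -1, -2.66, -2.93, 1.7, 0, -1, -2.66, -2.93, 1.7, 0, -1, 0, 0, 0, 0, -1, 0, 0, 0, 0]}}

```text
clock: 2.2
position: [0.4631, -0.2021, 0.1113]
ee_rot: [-0.001, 0.222, 0.975, 0.001]
contact_force: [-0.4, -0.1, 0.8]
width: 0.0
gripper_force: 0.0
```

>>> {"op": "send_rows", "data": {"steps": [-1, 0, 0, 2, 0, -1, 0, 0, 1.5, 0, -1, 0, 0, 1, 0, -1, 0, 0, 1, 0, -1, 0, 0, 1, 0, -1, 0, 0, 0.6, 0, -1, 0, 0, 0.3, 0, -1, 0, 0, 0.2, 0, -1, 0, 0, 0.2, 0, -1, 0, 0, 0.2, 0, -1, 0, 0, 0, 0]}}

```text
clock: 3.3
position: [0.4639, -0.202, 0.0322]
ee_rot: [0.0, 0.222, 0.975, -0.0]
contact_force: [1.0, -0.3, 0.1]
width: 0.0001
gripper_force: 0.0
```

>>> {"op": "send_rows", "data": {"steps": [-1, 0, 0, 0.1, 0, -1, 0, 0, 0.1, 0, -1, 0, 0, 0.1, 0, -1, 0, 0, 0, 0]}}

```text
clock: 3.7
position: [0.4641, -0.2021, 0.0303]
ee_rot: [0.001, 0.222, 0.975, -0.0]
contact_force: [-2.5, 0.7, 8.0]
width: 0.0002
gripper_force: 4.4
```

Run:
```python
from h import *
d=get_image('side'); np.savez('pics/side1.npz',**d); print(get_state()['contact_force'])
cv2.imwrite('pics/side1.png',cv2.resize(d['color'][90:210,220:380][:,:,::-1],(800,600),interpolation=cv2.INTER_CUBIC))
```

```text
[-1.50825843  0.75718257  8.96715289]
```

View pics/side1.png

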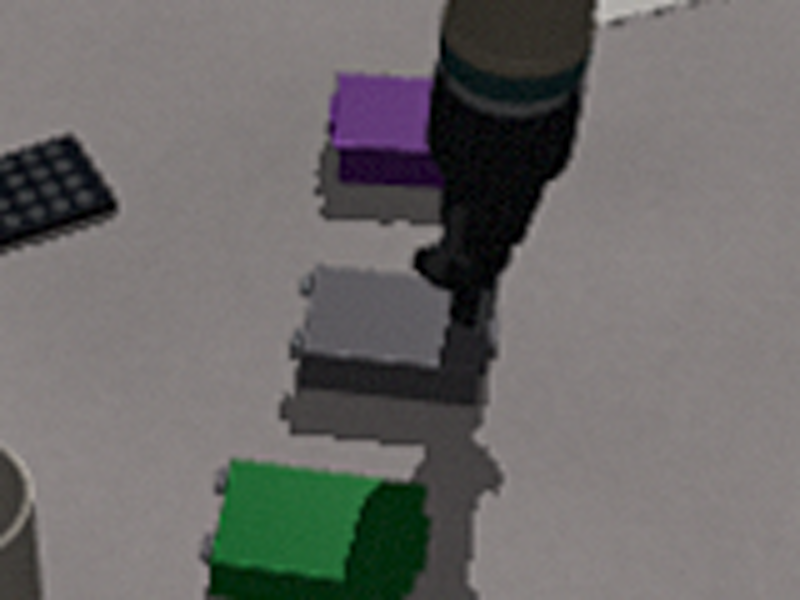

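The lid now looks flat, with the fingers pressing at about 8 N. I'll press slightly more to be sure, then lift and check.

>>> {"op": "send_rows", "data": {"steps": [-1, 0, 0, 0.1, 0, -1, 0, 0, 0, 0]}}

```text
clock: 3.95
position: [0.4641, -0.2021, 0.0301]
ee_rot: [0.001, 0.221, 0.975, -0.0]
contact_force: [-2.9, 2.0, 15.5]
width: -0.0003
gripper_force: 7.9
```

>>> {"op": "send_rows", "data": {"steps": [-1, 0, 0, -0.5, 0, -1, 0, 0, -2, 0, -1, 0, 0, -5, 0, -1, 0, 0, -5, 0, -1, 0, 0, -5, 0, 1, 3, 2, 0, 8, 1, 3, 2, 0, 8, 1, 3, 2, 0, 8, 1, 0, 0, 0, 0]}}

```text
clock: 4.85
position: [0.4201, -0.0992, 0.2032]
ee_rot: [-0.001, 0.419, 0.908, 0.001]
contact_force: [0.5, -0.0, 0.3]
width: 0.0577
gripper_force: 0.0
```

Run:
```python
from h import *
np.set_printoptions(precision=4,suppress=True)
s=get_image('side'); t=get_image('top'); np.savez('pics/t2.npz',**t); st=get_state(); print(st['position'],st['ee_rot'])
cv2.imwrite('pics/c2.png',np.hstack([cv2.resize(x,(400,400),interpolation=cv2.INTER_CUBIC) for x in(s['color'][110:190,260:340],t['color'][195:275,265:345])])[:,:,::-1])
```

```text
[ 0.4224 -0.1025  0.2035] [ 0.0007  0.4181  0.9084 -0.0001]
```

View pics/c2.png

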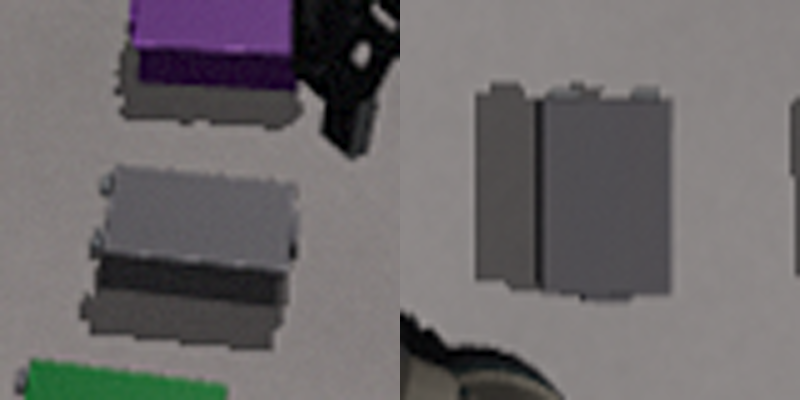

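The lid stays shut with nothing pressing on it: it is flat in the side crop, and its top corners in the top crop are (543,100), (670,100), (668,296) and (543,291). I'll turn the tool and work out the move to the gauge.

>>> {"op": "send_rows", "data": {"steps": [1, 0, 0, 0, 8.55, 1, 0, 0, 0, 8.55, 1, 0, 0, 0, 8.55, 1, 0, 0, 0, 8.55, 1, 0, 0, 0, 8.55, 1, 0, 0, 0, 8.55, 1, 0, 0, 0, 0, 1, 0, 0, 0, 0]}}

```text
clock: 5.75
position: [0.4228, -0.1036, 0.2031]
ee_rot: [0.0, 0.77, 0.638, -0.0]
contact_force: [-0.1, 0.1, 0.4]
width: 0.0855
gripper_force: 0.0
```

```bash
cat >> h.py <<'E'
from scipy.spatial.transform import Rotation as Ro
def go(x,y,z=None):
    s=get_state(); p=s['position']; R=Ro.from_quat(s['ee_rot'],scalar_first=True).as_matrix()
    g=np.array([x,y,p[2] if z is None else z]); print('at',p,'yaw of tool y',np.degrees(np.arctan2(R[1,1],R[0,1])),'tool cm',(R.T@(g-p)*100).round(2),'q6',s['qpos'][5])
E
python3 - <<'E'
from h import *
np.set_printoptions(precision=4,suppress=True)
t=dict(np.load('pics/t2.npz'))
c=np.array([onz(t,*q,.03) for q in((293.6,215),(319,215),(318.6,254.2),(293.6,253.2))]); print(c,c.mean(0))
go(.517,.143,.2035)
E
```

```text
[[ 0.5546 -0.1682  0.03  ]
 [ 0.5548 -0.2365  0.03  ]
 [ 0.4507 -0.2343  0.03  ]
 [ 0.4534 -0.1677  0.03  ]] [ 0.5034 -0.2017  0.03  ]
at [ 0.4228 -0.1036  0.2031] yaw of tool y -10.745740215800861 tool cm [25.99  4.66 -0.04] q6 -0.21276366498966537
```

>>> {"op": "send_rows", "data": {"steps": [1, 3.71, 0.67, 0, 0, 1, 3.71, 0.67, 0, 0, 1, 3.71, 0.67, 0, 0, 1, 3.71, 0.67, 0, 0, 1, 3.71, 0.67, 0, 0, 1, 3.71, 0.67, 0, 0, 1, 3.71, 0.67, 0, 0, 1, 0, 0, 3, 0, 1, 0, 0, 3, 0, 1, 0, 0, 0, 0, 1, 0, 0, 0, 0]}}

```text
clock: 6.85
position: [0.5176, 0.1432, 0.1433]
ee_rot: [-0.0, 0.771, 0.637, -0.0]
contact_force: [0.0, -0.3, -0.6]
width: 0.0859
gripper_force: 0.0
```

Run:
```python
from h import *
np.set_printoptions(precision=4,suppress=True)
s=get_image('side'); t=get_image('top'); go(.517,.143,.066)
cv2.imwrite('pics/c3.png',np.hstack([cv2.resize(x,(400,400),interpolation=cv2.INTER_CUBIC) for x in(s['color'][215:315,230:330],t['color'][180:280,120:220])])[:,:,::-1])
```

```text
at [0.5188 0.1433 0.1448] yaw of tool y -10.88107951257058 tool cm [-0.07 -0.19  7.88] q6 0.3300072526129232
```

View pics/c3.png

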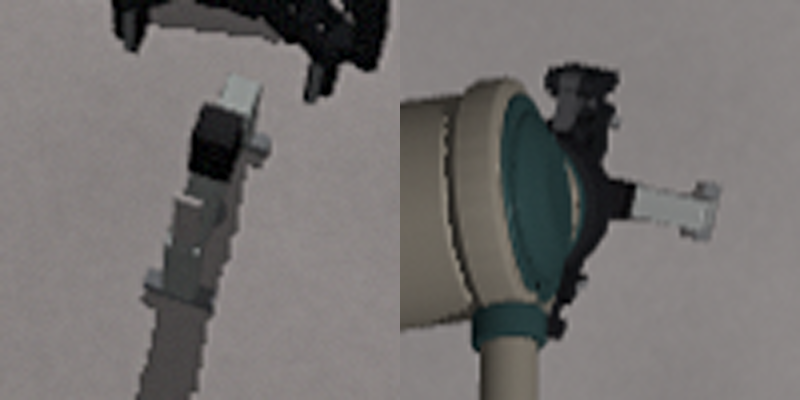

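The side crop shows the open fingers at (125,30) and (318,90), with the black grip at (215,140) below and between them. I'll descend and pinch.

>>> {"op": "send_rows", "data": {"steps": [1, 0, -0.1, 2, 0, 1, 0, 0, 2, 0, 1, 0, 0, 2, 0, 1, 0, 0, 1.6, 0, 1, 0, 0, 0, 0, 1, 0, 0, 0, 0]}}

```text
clock: 7.55
position: [0.5176, 0.1435, 0.0686]
ee_rot: [0.001, 0.771, 0.637, 0.001]
contact_force: [0.5, 0.7, 0.2]
width: 0.0855
gripper_force: 0.0
```

>>> {"op": "send_rows", "data": {"steps": [0.2, 0, 0, 0, 0, 0, 0, 0, 0, 0, -0.2, 0, 0, 0, 0, -0.3, 0, 0, 0, 0, -0.4, 0, 0, 0, 0, -0.5, 0, 0, 0, 0, -0.6, 0, 0, 0, 0, -0.8, 0, 0, 0, 0, -0.8, 0, 0, 0, 0], "newtons": 35}}

```text
clock: 8.45
position: [0.5167, 0.1437, 0.0676]
ee_rot: [0.0, 0.771, 0.637, 0.0]
contact_force: [0.2, 0.6, 3.1]
width: 0.0238
gripper_force: 35.0
```

>>> {"op": "send_rows", "data": {"steps": [-0.8, 0, 0, -0.5, 0, -0.8, 0, 0, -1, 0, -0.8, 0, 0, -2, 0, -0.8, 0, 0, -2, 0, -0.8, 0, 0, -2, 0, -0.8, 0, 0, -2, 0, -0.8, 0, 0, -0.5, 0, -0.8, 0, 0, 0, 0, -0.8, 0, 0, 0, 0]}}

```text
clock: 9.35
position: [0.5155, 0.1435, 0.1663]
ee_rot: [-0.001, 0.771, 0.637, -0.001]
contact_force: [0.2, -0.2, -3.3]
width: 0.0237
gripper_force: 34.7
```

Run:
```python
from h import *
np.set_printoptions(precision=4,suppress=True)
s=get_image('side'); t=get_image('top'); st=get_state(); print(st['width'],st['contact_force'],st['moment']); go(.505,-.202)
np.savez('pics/s4.npz',**s);np.savez('pics/t4.npz',**t)
cv2.imwrite('pics/c4.png',np.hstack([cv2.resize(x,(400,400),interpolation=cv2.INTER_CUBIC) for x in(s['color'][215:315,230:330],t['color'][180:280,120:220])])[:,:,::-1])
```

```text
0.02379667133115748 [-0.8126 -0.3692 -3.1824] [-0.0335 -0.0169 -0.0063]
at [0.5154 0.1435 0.166 ] yaw of tool y -10.899531738459968 tool cm [-34.12   5.51   0.02] q6 0.33159333829794896
```

View pics/c4.png

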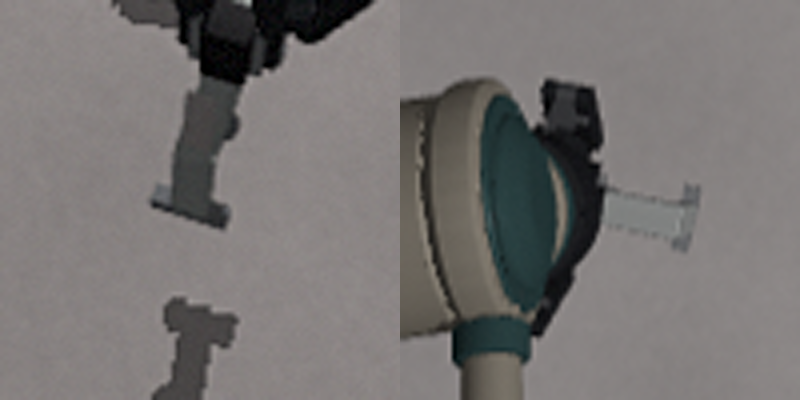

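The gauge is held and lifted level, with its right beam end at top crop (697,217). I'll check its offset along the grip and plan the carry.

Run:
```python
from h import *
np.set_printoptions(precision=4,suppress=True)
t=dict(np.load('pics/t4.npz'));s=dict(np.load('pics/s4.npz'))
p=np.array([.5154,.1435]); Y=np.array([.189,.982]); X=np.array([.982,-.189])
for z in(.161,.107,.099):
    q=onz(t,120+294/4,180+217/4,z)[:2]-p; print('top end',z,q@X,q@Y)
for c in((152,190),(158,208),(226,228),(230,210)):
    for z in (.099,.105):
        q=onz(s,230+c[0]/4,215+c[1]/4,z)[:2]-p; print('side foot',c,z,q@X,q@Y)
```

```text
top end 0.161 0.004528865559512296 -0.06471740205783313
top end 0.107 0.0013075635354196302 -0.05753592590282486
top end 0.099 0.000830333605924436 -0.056472003509490276
side foot (152, 190) 0.099 0.022236023217948365 0.05049846934720724
side foot (152, 190) 0.105 0.021373200023407802 0.05356913414633066
side foot (158, 208) 0.099 0.01623722659314037 0.05916065617419407
side foot (158, 208) 0.105 0.015424843436140662 0.06215848619393321
side foot (226, 228) 0.099 -0.019499478384260024 0.05865159770515188
side foot (226, 228) 0.105 -0.020011374484707085 0.06165370807141629
side foot (230, 210) 0.099 -0.018640691212384538 0.04842391850058908
side foot (230, 210) 0.105 -0.019159808303956614 0.051512026868669555
```

>>> {"op": "send_rows", "data": {"steps": [-0.8, -1.5, 0.25, 0, 0, -0.8, -3.1, 0.5, 0, 0, -0.8, -3.3, 0.53, 0, 0, -0.8, -3.3, 0.53, 0, 0, -0.8, -3.3, 0.53, 0, 0, -0.8, -3.3, 0.53, 0, 0, -0.8, -3.3, 0.53, 0, 0, -0.8, -3.3, 0.53, 0, 0, -0.8, -3.3, 0.53, 0, 0, -0.8, -3.1, 0.53, 0, 0, -0.8, -2, 0.4, 0, 0, -0.8, -1.3, 0.12, 0, 0]}}

```text
clock: 10.65
position: [0.5053, -0.2042, 0.1666]
ee_rot: [-0.0, 0.772, 0.636, -0.0]
contact_force: [0.4, 0.9, -2.7]
width: 0.0239
gripper_force: 35.2
```

>>> {"op": "send_rows", "data": {"steps": [-0.8, 0, 0, 0, -4, -0.8, 0, 0, 0, -4, -0.8, 0, 0, 0, -2.9, -0.8, 0, 0, 0, 0, -0.8, 0, 0, 0, 0]}}

```text
clock: 11.15
position: [0.5056, -0.2015, 0.167]
ee_rot: [-0.0, 0.707, 0.707, -0.0]
contact_force: [0.3, 0.4, -2.9]
width: 0.0236
gripper_force: 35.2
```

Run:
```python
from h import *
np.set_printoptions(precision=4,suppress=True)
s=get_image('side'); t=get_image('top'); go(.505,-.203,.068)
np.savez('pics/s5.npz',**s);np.savez('pics/t5.npz',**t)
cv2.imwrite('pics/c5.png',np.hstack([cv2.resize(x,(400,400),interpolation=cv2.INTER_CUBIC) for x in(s['color'][100:200,250:350],t['color'][180:280,255:355])])[:,:,::-1])
```

```text
at [ 0.5058 -0.2015  0.1672] yaw of tool y -0.027599622087520093 tool cm [-0.15 -0.08  9.92] q6 -0.5065215093928533
```

View pics/c5.png

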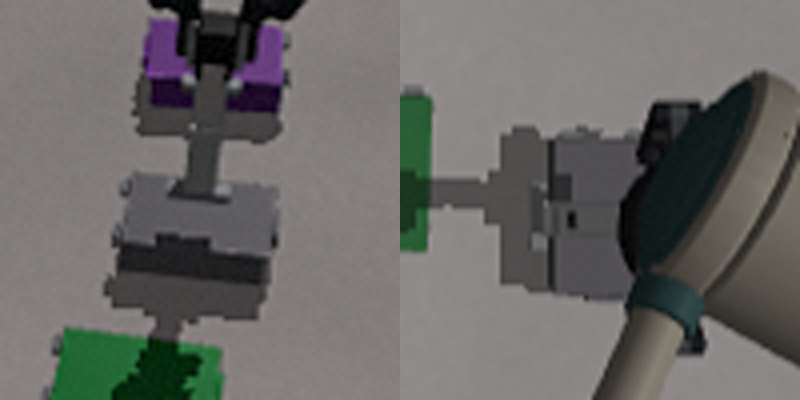

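The left leg, at top crop x≈540, is outside the case's +y edge at x≈550 even though it appears magnified outward by its height. Before descending I'll check the numbers at foot level.

Run:
```python
from h import *
np.set_printoptions(precision=4,suppress=True)
t=dict(np.load('pics/t5.npz'));s=dict(np.load('pics/s5.npz'))
for c in((132,182),(132,248)): print('top foot outer +y',onz(t,255+c[0]/4,180+c[1]/4,.1))
for c in((168,193),(230,196)): print('side foot outer',onz(s,250+c[0]/4,100+c[1]/4,.1))
```

```text
top foot outer +y [ 0.5274 -0.1456  0.1   ]
top foot outer +y [ 0.4867 -0.1454  0.1   ]
side foot outer [ 0.5254 -0.1437  0.1   ]
side foot outer [ 0.4857 -0.1465  0.1   ]
```

>>> {"op": "send_rows", "data": {"steps": [-0.8, 0, 0, 1, 0, -0.8, 0, 0, 2, 0, -0.8, 0, 0, 2, 0, -0.8, 0, 0, 1, 0, -0.8, 0, 0, 1, 0, -0.8, 0, 0, 1, 0, -0.8, 0, 0, 0.8, 0, -0.8, 0, 0, 0.5, 0, -0.8, 0, 0, 0, 0]}}

```text
clock: 12.15
position: [0.506, -0.2016, 0.0739]
ee_rot: [-0.0, 0.707, 0.707, -0.0]
contact_force: [-0.5, 1.3, -1.2]
width: 0.0237
gripper_force: 35.4
```

>>> {"op": "send_rows", "data": {"steps": [-0.8, 0, 0, 0.2, 0, -0.8, 0, 0, 0.2, 0, -0.8, 0, 0, 0.1, 0, -0.8, 0, 0, 0, 0, -0.8, 0, 0, 0, 0]}}

```text
clock: 12.65
position: [0.5063, -0.2018, 0.0695]
ee_rot: [0.0, 0.707, 0.707, 0.0]
contact_force: [0.0, -0.2, -3.3]
width: 0.0237
gripper_force: 35.4
```

>>> {"op": "send_rows", "data": {"steps": [-0.8, 0, 0, 0.1, 0, -0.8, 0, 0, 0.1, 0, -0.8, 0, 0, 0, 0, -0.8, 0, 0, 0, 0]}}

```text
clock: 13.05
position: [0.5063, -0.2017, 0.0676]
ee_rot: [0.0, 0.707, 0.707, 0.0]
contact_force: [-0.1, 0.5, 2.0]
width: 0.0237
gripper_force: 35.8
```

Contact: the force has gone from about −3 N to +2 N, at the same height as when I grasped it. I'll look before releasing.

Run:
```python
from h import *
s=get_image('side'); t=get_image('top'); print(get_state()['contact_force'])
cv2.imwrite('pics/c6.png',np.hstack([cv2.resize(x,(400,400),interpolation=cv2.INTER_CUBIC) for x in(s['color'][100:200,250:350],t['color'][180:280,255:355])])[:,:,::-1])
```

```text
[0.34254314 0.62283066 2.73723275]
```

View pics/c6.png

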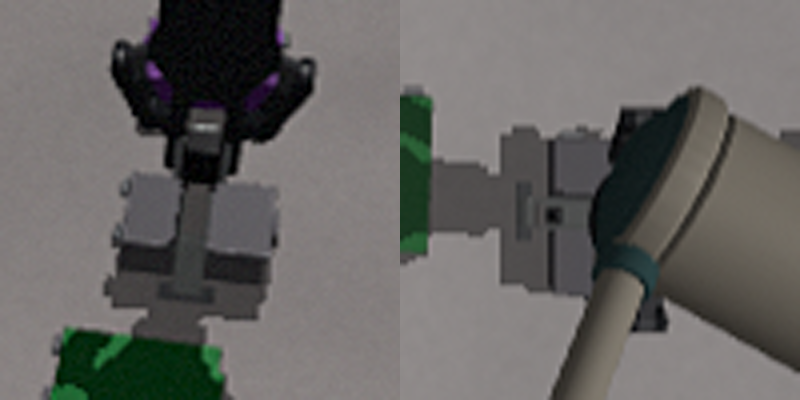

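The side crop shows the near leg on the table at (187,292), just clear of the case, with the beam across its middle. I'll release gently and lift.

>>> {"op": "send_rows", "data": {"steps": [-0.4, 0, 0, 0, 0, -0.3, 0, 0, 0, 0, -0.1, 0, 0, 0, 0, 0.2, 0, 0, 0, 0, 0.6, 0, 0, 0, 0, 1, 0, 0, 0, 0, 1, 0, 0, 0, 0], "newtons": 20}}

```text
clock: 13.85
position: [0.5061, -0.2017, 0.0673]
ee_rot: [-0.0, 0.707, 0.707, 0.0]
contact_force: [1.1, 0.2, 0.2]
width: 0.0856
gripper_force: 0.0
```

>>> {"op": "send_rows", "data": {"steps": [1, 0, 0, -1, 0, 1, 0, 0, -2, 0, 1, 0, 0, -3, 0, 1, 0, 0, -4, 0, 1, 0, 0, -4, 0, 1, 0, -4, -2, 0, 1, 0, -4, 0, 0, 1, 0, -4, 0, 0, 1, 0, -4, 0, 0, 1, 0, 0, 0, 0, 1, 0, 0, 0, 0]}}

```text
clock: 14.95
position: [0.3459, -0.2018, 0.2283]
ee_rot: [0.001, 0.708, 0.707, 0.0]
contact_force: [0.1, -0.3, 0.2]
width: 0.0855
gripper_force: 0.0
```

Run:
```python
from h import *
s=get_image('side'); t=get_image('top'); st=get_state(); print(st['position'],st['contact_force'],st['width'])
cv2.imwrite('pics/c7.png',np.hstack([cv2.resize(x,(400,400),interpolation=cv2.INTER_CUBIC) for x in(s['color'][100:200,250:350],t['color'][180:280,255:355])])[:,:,::-1])
```

```text
[ 0.3470665  -0.20209255  0.2279642 ] [ 0.41723737 -0.24598043  0.04159003] 0.08558752424515216
```

View pics/c7.png

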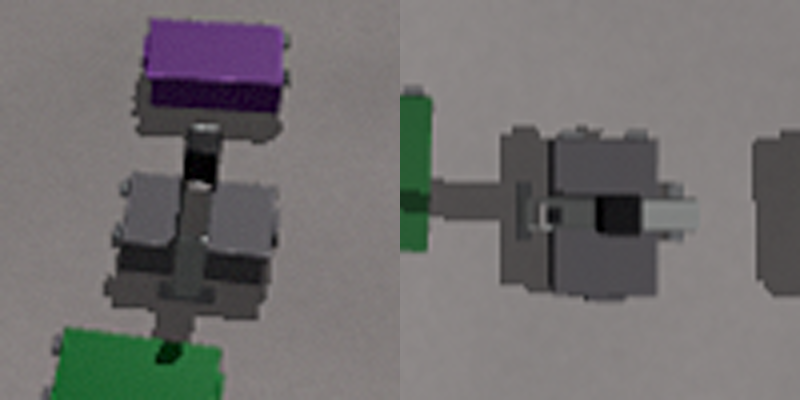

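The gauge stands upright across the middle of the shut case, with both legs on the table and the arm clear, so I'm handing in.

```bash
python3 -c "
from rig import sign_off; print(sign_off())"
```

```text
the job is handed in; nothing more can be done
None
```

The case lid is snapped shut and stays shut, and the gauge is released and standing upright across the middle of the case; I handed the job in at about 15 s on the robot's clock, though the hand-in returned no verdict and I could not read the gauge's value directly.

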